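Close and clamp the soup pan

ROBOT

A 6-joint arm with a two-finger parallel gripper is mounted at the origin on the work surface. World frame = base frame: x ahead of the robot, y to its left, z up, the work surface at z = 0. Lengths are in m, angles in rad, forces in N, time in s.
With the tool pointing down it reaches from about 0.425 to 0.95 m from the base axis. Payload 3.5 kg.
Tool frame: the origin (TCP) lies between the finger pads; the fingertips stand 22 mm ahead of it and the grasp point (between the pads) lies 3 mm ahead of it (ctrl.nose_length is the z of the fingertips in the tool frame, in m); z points along the fingers, y is the line along which they close (so a half turn about z gives the same grasp; the last joint's range is limited). The gripper opens to 85 mm and grips with 20 to 120 N. Pads are 22 mm wide; open, the fingers measure 114 mm over their backs; the gripper's body (76 mm by 85 mm) begins 54 mm behind the grasp point. The pads swing forward as they close: fully open they stand 13 mm farther back than shut.
Start: joints at [1.197, 0.286, 1.577, -0, 1.279, -0.15], TCP at [0.15, 0.658, 0.253] pointing down, gripper open.
Joint ranges: [-2.77, 2.77], [-0.9, 2.22], [0.21, 2.48], [-1.53, 4.67], [0.24, 2.81], [-2.84, 2.84]. Speed limits (rad/s): [2.79, 2.79, 3.14, 3.14, 3.14, 3.14].

INTERFACE

Orientations are given as a unit quaternion [x, y, z, w].
In Python, from plant import ctrl gives the robot as it stands. The module is installed in compiled form; this text tells all that it offers.
- The arm moves only by the tool send_rows, never from a script. Its argument "rows" is text: rows parted by semicolons, each of 7 numbers parted by spaces: the turn, a rotation vector about the tool's x, y, z in a scale on which 1.0 is 2 pi rad, then the shift along the tool's x, y, z in a scale on which 1.0 is 800 mm, then the opening, from -1 (shut) to 1 (fully open). A call has 1 to 8 rows; each row is the pose to reach, as a shift and turn from the pose commanded when the call began, along the tool's axes at that moment; what a row does not reach only later rows make up. A row lasts 1/8 s, in which the tool goes at most 62.5 mm and 10.7 degrees, less where a joint would pass 70% of its speed; a pose out of reach is approached as far as the arm can. A call with a gripper value outside its range is refused whole. The fingers move at their own pace and stop on an object; "grip_force" is the grip in N (left out, the last holds). Time passes only in rows, so rows that repeat a pose let the fingers close. It gives the time, the measured TCP pose, the force, the opening and the grip force at its end, in the units of the state.
- ctrl.get_state(): the state, without advancing time (a new reading comes with each control period).
- ctrl.read_camera(name): name is "scene" or "top" or "wrist"; returns a dict with "color" (480x640x3 uint8, red, green, blue), "fx", "fy", "cx", "cy" (pixels), "extrinsics" (4x4, takes a point from world to camera coordinates). Camera axes: x right, y down, z forward; pixel columns grow to the right and rows downward; lengths in m; the calibration is good to about 2 mm. The wrist camera is an equidistant fisheye: a pixel r from the principal point sees the ray r / f radians off the axis. A picture is of the moment at which its call begins. There is no depth.
- ctrl.sign_off(): hands the job in; it is judged then, once.
Trained networks look in a picture, given as the dict that the camera call returned (one of the last four; its "shot" number tells which), for a name from the list of things; names that differ only in an ending like _2 or _b are one class to them, and where a whole thing is asked for, a point or a joint stands for the part that bears it (a point fixed in the world has none). Each returns a list of dicts, best first, with "p" (0 to 1); they miss things now and then, are a little off and sometimes report something else, mostly with a low value. They report only what shows in the picture. A call takes as long as a camera call. They do not tell look-alikes from the thing itself.
- ctrl.look_for(picture, target): "position" ([x, y, z] in m, in the coordinates of the camera as it stood for that picture, good to about 4 mm: the middle of the surface that is visible of it).
The state is a dict: "time": time; "qpos": joint angles; "dq": joint speeds; "joint_efforts": joint torques, N m; "eef_pos": TCP position; "tcp_rot": TCP orientation; "contact_force": force on the tool from outside, world axes, zero at the start; "wrist_torque": the same for the moment, N m; "opening": opening from 0.0 (shut) to 1.0 (fully open); "finger_force": force on a finger pad.
Only numpy, scipy, OpenCV 4.12 (cv2) and the standard library are available. Lean on these libraries where they do the work, as an engineer would, in place of code of your own. Each camera call takes 0.05 s, during which the arm holds its last target. There are 200 camera calls.

TASK

Close the soup pan for carrying: lift the lid off its cork mat by the knob, set it gently and fully down on the pan, then fold both red-barred side clamps in over the lid, each past its dead centre until it snaps over and stays down by itself. Feel for each snap and do not force a clamp against its stop; let go at the end, and leave the soup cups and ramekins where they stand.

Things in the scene. Friction and masses are not known exactly. Their poses are not given: they have to be found in the camera images.
- pot: steel soup pan, heavy, does not shift: body 224 mm across, 110 mm high, black side grips along its own y axis (84 mm wide, out to 164 mm from the axis, tops at 103 mm), each with a clamp lever on it. Origin at the centre of its underside, z up.
- pot_rim (a point): centre of the pan's mouth at the flat top of its rolled rim, 110 mm above the pan's origin. Mouth 218 mm across inside, rim 236 mm across outside and 6 mm thick.
- lid: loose round steel lid, 0.75 kg, fits any way round. Origin at the centre of its underside. A chamfered plug, 214 mm across, 12 mm deep, enters the mouth; the flange above it (240 mm) rests on the rim: seated, the origin is 98 mm above the pan's. Low dome to 26 mm, then a black knob: head 36 mm across, 36 to 58 mm above the origin. Dropped or pressed on the rim with over 60 N it is damaged.
- clamp_left (a joint): fold angle of the clamp lever on the pan's +y grip, rad. 0: upright (start); grows as it folds in over the lid. A snap spring resists: the push on the bar, square to the lever, rises to about 7 N some 0.3 rad before the dead centre, then falls to nothing there. Let go before it, the lever springs up; past it, it snaps 0.02 rad (1.7 mm of bar travel) more, onto its stop, and stays.
- clamp_left_bar (a point): middle of that clamp's red round bar, 14 mm thick, 60 mm long, along the pan's x axis between two legs (12 mm by 5 mm), 75 mm from the pivot: upright 198 mm above the pan's origin, snapped down 131 to 154 mm above it and 62 to 69 mm from the pan's axis on its +y side. Its z axis points from the pivot to the bar.
- clamp_left_pivot (a point): pivot of that clamp, 137 mm from the pan's axis along its +y, 123 mm above its origin; the pivot axis is the pan's x. The dead centre lies anywhere from 1.12 to 1.45 rad, as the gasket has worn on this side; nothing shows it, it must be felt. The lever and its stop do not give: pushed or pinched with over 14 N, anything on the pan counts as forced.
- clamp_right (a joint): fold angle of the clamp lever on the pan's -y grip, rad. 0: upright (start); grows as it folds in over the lid. A snap spring resists: the push on the bar, square to the lever, rises to about 7 N some 0.3 rad before the dead centre, then falls to nothing there. Let go before it, the lever springs up; past it, it snaps 0.02 rad (1.7 mm of bar travel) more, onto its stop, and stays.
- clamp_right_bar (a point): middle of that clamp's red round bar, 14 mm thick, 60 mm long, along the pan's x axis between two legs (12 mm by 5 mm), 75 mm from the pivot: upright 198 mm above the pan's origin, snapped down 131 to 154 mm above it and 62 to 69 mm from the pan's axis on its -y side. Its z axis points from the pivot to the bar.
- clamp_right_pivot (a point): pivot of that clamp, 137 mm from the pan's axis along its -y, 123 mm above its origin; the pivot axis is the pan's x. The dead centre lies anywhere from 1.12 to 1.45 rad, as the gasket has worn on this side; nothing shows it, it must be felt. The lever and its stop do not give: pushed or pinched with over 14 N, anything on the pan counts as forced.
- trivet: round cork mat under the lid, 190 mm across, 20 mm thick, fixed; origin at the centre of its underside.
- cup_a: white two-handled porcelain soup cup with a blue line, 116 mm across the rim, 154 mm over its handles, 60 mm high, 0.3 kg, loose; origin at the centre of its underside. A bystander.
- cup_b: white two-handled porcelain soup cup with a blue line, 116 mm across the rim, 154 mm over its handles, 60 mm high, 0.3 kg, loose; origin at the centre of its underside. A bystander.
- ramekins: stack of three white ramekins, treated as one piece, 78 mm across, 74 mm high, 0.45 kg, loose; origin at the centre of its underside. A bystander.
Not all that is in view belongs to the job. There is more than one size of the lid; the one meant has the size given above.

How it is judged:
By the outcome, as a careful person would: the job done as asked, in the order asked, and still so for the second after the job is handed in, with the robot touching nothing.
It also fails if it takes over 72 s, if anything falls off the work surface, if the arm or the gripper's body presses on something with over 40 N, if the wrist force passes 120 N, or if a joint passes its speed limit or range.

## Working session

There is one attempt and no reset: what is moved stays moved. The work goes in short steps, Python scripts to look and compute and a tool call to move; the robot and the scene stay as the last step left them, time stands still between calls to the robot, and variables do not carry over. Pictures are saved under pics/ and viewed, at most 10 in all, crops included, and the job is handed in when it is done.

Besides the shell and the picture viewer there is one more tool, called after "Request:" as name(argument=value, ...), one argument or row to a line, values as JSON. send_rows: Moves the arm, as the interface text tells. Its arguments: {"type":"object","properties":{"rows":{"type":"string"},"grip_force":{"type":"number"}},"required":["rows"]}

```bash
mkdir -p pics; cat > h.py <<'E'
import numpy as np, cv2
from plant import ctrl
from scipy.spatial.transform import Rotation as R
def towld(pic,p):
    E=np.array(pic["extrinsics"]); return E[:3,:3].T@(np.array(p)-E[:3,3])
def proj(pic,p):
    E=np.array(pic["extrinsics"]); c=E[:3,:3]@np.array(p)+E[:3,3]; return np.array([pic["fx"]*c[0]/c[2]+pic["cx"],pic["fy"]*c[1]/c[2]+pic["cy"]])
def save(pic,n): cv2.imwrite("pics/"+n,cv2.cvtColor(pic["color"],cv2.COLOR_RGB2BGR))
E
python3 - <<'E'
from h import *
np.set_printoptions(precision=3,suppress=True)
s=ctrl.get_state(); print(s["time"],s["eef_pos"],s["tcp_rot"],s["contact_force"])
for n in ["scene","top"]:
    pic=ctrl.read_camera(n); save(pic,n+"1.png")
    for t in ["pot","pot_rim","lid","clamp_left_bar","clamp_left_pivot","clamp_right_bar","trivet","cup_a","ramekins"]:
        for d in ctrl.look_for(pic,t)[:4]:
            w=towld(pic,d["position"]); print(n,t,round(d["p"],2),w,proj(pic,w).round())
E
```

```text
0.0 [0.15  0.658 0.252] [ 0.112  0.994 -0.001 -0.   ] [-0.393  0.313  0.11 ]
scene pot 0.58 [ 0.553 -0.299  0.177] [239. 169.]
scene pot 0.57 [ 0.524 -0.17   0.077] [276. 210.]
scene pot_rim 0.89 [ 0.521 -0.17   0.08 ] [277. 209.]
scene lid 0.92 [0.474 0.509 0.012] [488. 329.]
scene lid 0.67 [0.496 0.199 0.042] [379. 268.]
scene clamp_left_bar 0.83 [ 0.498 -0.033  0.177] [316. 193.]
scene clamp_left_pivot 0.97 [ 0.524 -0.166  0.076] [277. 211.]
scene clamp_right_bar 0.49 [ 0.555 -0.299  0.18 ] [238. 168.]
scene trivet 0.61 [0.563 0.239 0.012] [374. 295.]
scene trivet 0.36 [ 0.503 -0.033  0.175] [315. 194.]
scene cup_a 0.56 [ 0.72  -0.345  0.043] [187. 222.]
scene cup_a 0.56 [ 0.73  -0.002  0.04 ] [261. 274.]
scene ramekins 0.15 [ 0.526 -0.167  0.077] [277. 211.]
top pot_rim 0.74 [ 0.513 -0.187  0.014] [417. 282.]
top lid 0.94 [0.484 0.185 0.041] [280. 293.]
top lid 0.84 [0.456 0.497 0.017] [167. 302.]
top clamp_left_bar 0.68 [ 0.518 -0.19   0.01 ] [417. 281.]
top clamp_left_bar 0.66 [ 0.487 -0.036  0.201] [368. 295.]
top clamp_left_pivot 0.75 [ 0.517 -0.191  0.008] [418. 281.]
top clamp_right_bar 0.55 [ 0.543 -0.304  0.202] [482. 272.]
top trivet 0.75 [ 0.546 -0.302  0.204] [482. 271.]
top cup_a 0.95 [ 0.723 -0.337  0.021] [471. 206.]
top cup_a 0.91 [0.732 0.012 0.028] [344. 202.]
top ramekins 0.66 [0.73  0.307 0.052] [235. 201.]
```

View pics/scene1.png

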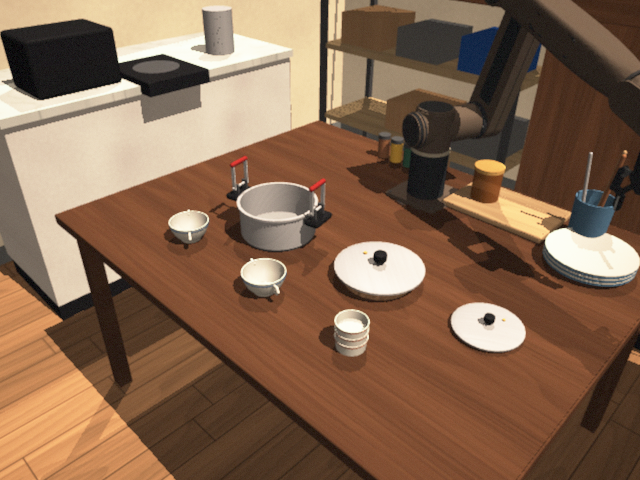

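View pics/top1.png

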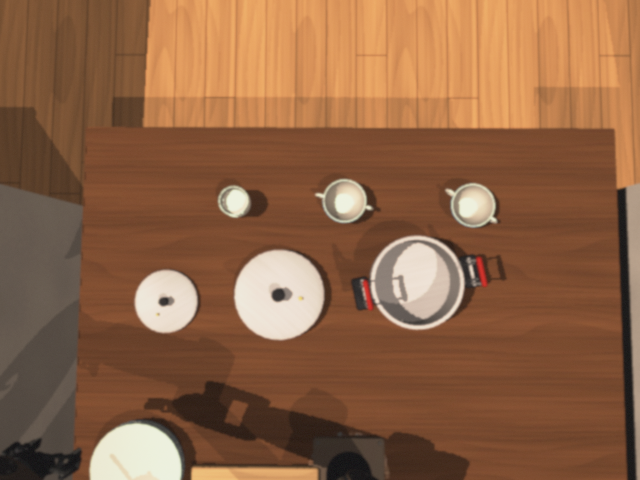

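The top view shows the full-size lid at px (280,294) and the small decoy at (167,301). The pan is at (417,282) with its red bars at (365,292) and (483,271). Next I'll refine by triangulating segmented blobs.

```bash
cat > m.py <<'E'
from h import *
from scipy.optimize import least_squares
np.set_printoptions(precision=4,suppress=True)
S=ctrl.read_camera("scene");T=ctrl.read_camera("top")
def blob(pic,mask,near,r=40):
    n,l,st,c=cv2.connectedComponentsWithStats(mask.astype(np.uint8))
    k=[(np.hypot(*(c[i]-near)),-st[i,4],i) for i in range(1,n) if st[i,4]>6 and np.hypot(*(c[i]-near))<r]
    k.sort(key=lambda a:a[1]); i=k[0][2]; return c[i],st[i]
def tri(a,b):
    f=lambda p:np.r_[proj(S,p)-a,proj(T,p)-b]; s=least_squares(f,[.5,0,.1]); return s.x,s.fun
def red(p): c=p["color"].astype(int); return (c[...,0]>90)&(c[...,1]<60)&(c[...,2]<60)&(c[...,0]>2.5*c[...,1])
def blk(p): return p["color"].max(2)<50
for nm,m,a,b in [("L",red,(318,186),(365,292)),("R",red,(239,162),(483,271)),("knob",blk,(380,257),(280,294))]:
    A,sa=blob(S,m(S),a,20);B,sb=blob(T,m(T),b,14); x,f=tri(A,B); print(nm,A,sa,B,sb,x,f)
E
python3 m.py
```

```text
L [316.8936 185.6596] [310 180  16  11  47] [368.2281 295.2895] [364 280   9  30 114] [ 0.4877 -0.0375  0.1927] [ 0.5342  0.0279  0.3408 -0.3164]
R [238.2115 161.7115] [230 157  17  10  52] [481.3333 270.9848] [476 256  12  31 198] [ 0.5466 -0.3047  0.1949] [ 0.4602  0.079   0.253  -0.2757]Traceback (most recent call last):
  File "m.py", line 14, in <module>
    A,sa=blob(S,m(S),a,20);B,sb=blob(T,m(T),b,14); x,f=tri(A,B); print(nm,A,sa,B,sb,x,f)
                                ~~~~^^^^^^^^^^^^^
  File "m.py", line 8, in blob
    k.sort(key=lambda a:a[1]); i=k[0][2]; return c[i],st[i]
                                 ~^^^
IndexError: list index out of range
```

```bash
python3 - <<'E'
from h import *
T=ctrl.read_camera("top");S=ctrl.read_camera("scene")
a=cv2.resize(T["color"][225:345,225:505],None,fx=2.8,fy=2.8,interpolation=cv2.INTER_CUBIC)
b=cv2.resize(S["color"][145:305,205:445],None,fx=2,fy=2,interpolation=cv2.INTER_CUBIC)
o=np.zeros((a.shape[0]+b.shape[0]-90,800,3),np.uint8)[:600]
o=np.zeros((600,800,3),np.uint8); a=a[:280]; o[:a.shape[0],:a.shape[1]]=a; h=600-a.shape[0]; o[a.shape[0]:,:480]=b[:h]
cv2.imwrite("pics/crop1.png",o[...,::-1])
E
```

```text
(no output)
```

View pics/crop1.png

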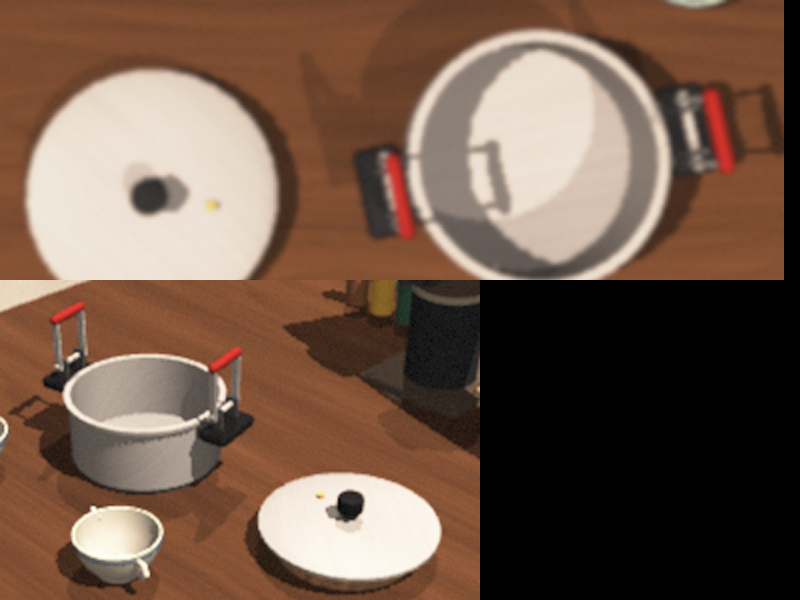

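The crop shows the knob in the top view at px ≈(277,295), the pan rim with both bars upright, and a clear lid outline. Now I'll move the wrist camera over the lid, after computing the knob's position.

```bash
sed -i 's/max(2)<50/max(2)<70/; s/a,20)/a,15)/' m.py; python3 m.py; cat > circ.py <<'E'
from h import *
from scipy.optimize import least_squares
np.set_printoptions(precision=4,suppress=True)
def ring(c,r,n=72):
    a=np.arange(n)*2*np.pi/n; return np.c_[c[0]+r*np.cos(a),c[1]+r*np.sin(a),np.full(n,c[2])]
# fit circle of known radius by maximising bright-inside/dark-outside contrast in several pictures
def fit(pics,pj,c0,r,d=.006,free=3):
    gs=[cv2.GaussianBlur(p["color"].min(2).astype(np.float32),(0,0),1) for p in pics]
    def smp(g,P): return cv2.remap(g,P[:,0].astype(np.float32),P[:,1].astype(np.float32),cv2.INTER_LINEAR).ravel()
    def sc(v):
        c=list(v)+list(c0[len(v):]); t=0
        for p,g in zip(pics,gs):
            A=np.array([pj(p,q) for q in ring(c,r-d)]);B=np.array([pj(p,q) for q in ring(c,r+d)])
            t+=np.clip(smp(g,A)-smp(g,B),-20,80).mean()
        return -t
    from scipy.optimize import minimize
    m=minimize(sc,c0[:free],method="Nelder-Mead",options=dict(initial_simplex=[c0[:free]]+[np.array(c0[:free])+.01*e for e in np.eye(free)],xatol=1e-4))
    return m.x,m.fun
E
python3 - <<'E'
from circ import *
S=ctrl.read_camera("scene");T=ctrl.read_camera("top")
print("lid",fit([S,T],proj,[.487,.19,.032],.12))
print("rim",fit([S,T],proj,[.517,-.171,.110],.118))
for p in (S,T):
  print(fit([p],proj,[.487,.19,.032],.12,free=2),fit([p],proj,[.517,-.171,.107],.118,free=2))
print(ctrl.get_state()["qpos"])
E
```

```text
L [316.9111 185.6889] [310 180  15  11  45] [368.2544 295.4211] [364 280   9  30 114] [ 0.4874 -0.0376  0.1925] [ 0.5581  0.0292  0.356  -0.3305]
R [238.5741 161.5185] [230 156  18  11  54] [481.2284 270.9036] [476 256  12  31 197] [ 0.5466 -0.3039  0.1959] [ 0.2707  0.0464  0.1488 -0.1621]
knob [379.4895 257.1818] [374 251  12  14 143] [278.0341 294.4659] [273 290  11  10  88] [0.4812 0.1873 0.0632] [ 0.3852 -0.0131  0.2989 -0.2466]
lid (array([0.4809, 0.1924, 0.0389]), np.float64(-160.0))
rim (array([ 0.519 , -0.1681,  0.11  ]), np.float64(-148.25640869140625))
(array([0.472, 0.185]), np.float64(-80.0)) (array([ 0.5156, -0.1718]), np.float64(-67.12608337402344))
(array([0.477, 0.19 ]), np.float64(-80.0)) (array([ 0.5167, -0.1674]), np.float64(-80.0))
[ 1.197   0.2863  1.5767  0.      1.2786 -0.15  ]
```

The rows are not in the units I measure in: shifts go in shares of 800 mm and turns go in shares of 2 pi rad. I convert before sending: -427 mm / 800 = -0.5338, -386 mm / 800 = -0.4825.

Request:
send_rows(
  rows="0 0 0 -0.5338 -0.4825 0 1;0 0 0 -0.5338 -0.4825 0 1;0 0 0 -0.5338 -0.4825 0 1;0 0 0 -0.5338 -0.4825 0 1;0 0 0 -0.5338 -0.4825 0 1;0 0 0 -0.5338 -0.4825 0 1;0 0 0 -0.5338 -0.4825 0 1;0 0 0 -0.5338 -0.4825 0 1",
)

```text
time: 2.4
eef_pos: [0.4379, 0.2472, 0.2538]
tcp_rot: [0.112, 0.994, 0.0, 0.001]
contact_force: [1.4, 0.5, 0.5]
opening: 0.998
finger_force: 0.0
```

Converted, -80 mm / 800 = -0.1, -70 mm / 800 = -0.0875.

Request:
send_rows(
  rows="0 0 0 -0.0688 -0.0625 0 1;0 0 0 -0.1 -0.0875 0 1;0 0 0 -0.1 -0.0875 0 1",
)

```text
time: 2.78
eef_pos: [0.501, 0.1606, 0.2535]
tcp_rot: [0.114, 0.993, -0.0, 0.0]
contact_force: [-1.0, -0.0, 0.6]
opening: 1.0
finger_force: 0.0
```

```bash
cat >> h.py <<'E'
def projw(pic,p):
    E=np.array(pic["extrinsics"]); c=E[:3,:3]@np.array(p)+E[:3,3]; rr=np.hypot(c[0],c[1]); th=np.arctan2(rr,c[2])
    return np.array([pic["fx"]*th*c[0]/rr+pic["cx"],pic["fy"]*th*c[1]/rr+pic["cy"]])
def move(pos,rot=None):
    """tool-frame turn(deg)/shift(mm) from present measured pose to a world pose"""
    s=ctrl.get_state(); q=R.from_quat(s["tcp_rot"]); r=q if rot is None else rot
    return np.r_[np.degrees((q.inv()*r).as_rotvec()),1000*q.inv().apply(np.array(pos)-s["eef_pos"])].round(1)
E
sed -i 's/-20,80/-20,200/' circ.py
python3 - <<'E'
from circ import *
W=ctrl.read_camera("wrist"); save(W,"w1.png"); print(W["fx"],W["cx"],W["cy"],W["extrinsics"])
for d in ctrl.look_for(W,"lid"): print(d["p"],towld(W,d["position"]))
print("knob px",projw(W,[.481,.187,.066]))
for c0 in ([.481,.187,.032],):
  print(fit([W],projw,c0,.12,d=.004,free=2))
S=ctrl.read_camera("scene");T=ctrl.read_camera("top")
print("rim",fit([S,T],proj,[.517,-.171,.110],.118,free=2),fit([T],proj,[.517,-.171,.110],.118,free=2),fit([S],proj,[.517,-.171,.110],.118,free=2))
print("lid",fit([T],proj,[.481,.187,.032],.12,free=2))
E
```

```text
371.64829954431775 320.9794394755556 238.63323211820085 [[ 0.2272  0.9739 -0.0003 -0.2702]
 [ 0.9231 -0.2152  0.3186 -0.47  ]
 [ 0.3102 -0.0727 -0.9479  0.2361]
 [ 0.      0.      0.      1.    ]]
0.89 [0.4572 0.4865 0.0143]
0.76 [0.4704 0.1879 0.0448]
knob px [346.2219 184.7829]
(array([0.4814, 0.1895]), np.float64(-145.46824645996094))
rim (array([ 0.5185, -0.1695]), np.float64(-190.8564453125)) (array([ 0.5172, -0.1692]), np.float64(-120.54953002929688)) (array([ 0.5217, -0.1692]), np.float64(-78.11946868896484))
lid (array([0.4803, 0.1896]), np.float64(-105.96214294433594))
```

View pics/w1.png

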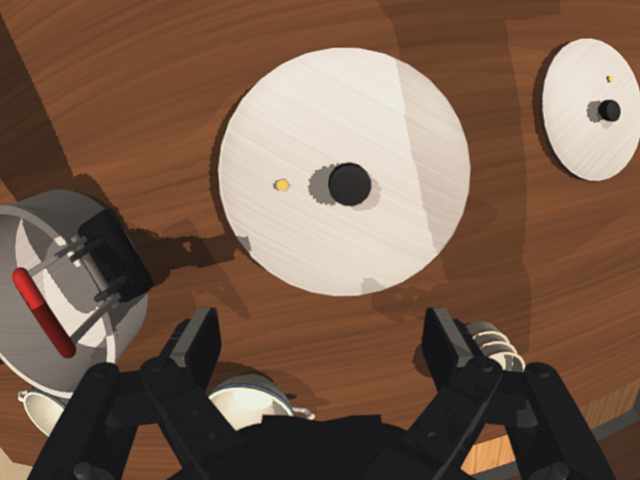

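The wrist view shows the lid centred at about (345,172) with its knob at (350,184), clear of everything. The lid centre is ≈(0.481,0.189), so I'll descend there.

```bash
python3 -c "
from h import *
print(move([.481,.189,.073]))"
```

```text
[  0.    0.    0.   22.8  20.6 180.2]
```

Converted, 180 mm / 800 = 0.225, 20.6 mm / 800 = 0.0258.

Request:
send_rows(
  rows="0 0 0 0.0288 0.0258 0.05 1;0 0 0 0.0288 0.0258 0.1125 1;0 0 0 0.0288 0.0258 0.175 1;0 0 0 0.0288 0.0258 0.2063 1;0 0 0 0.0288 0.0258 0.225 1;0 0 0 0.0288 0.0258 0.225 1;0 0 0 0.0288 0.0258 0.225 0;0 0 0 0.0288 0.0258 0.225 -1",
  grip_force=40,
)

```text
time: 3.98
eef_pos: [0.4827, 0.1884, 0.0749]
tcp_rot: [0.112, 0.994, 0.0, 0.001]
contact_force: [0.9, -0.7, -0.6]
opening: 0.603
finger_force: 0.0
```

Request:
send_rows(
  rows="0 0 0 0 0 0 -1;0 0 0 0 0 0 -1;0 0 0 0 0 0 -1",
)

```text
time: 4.35
eef_pos: [0.4826, 0.1886, 0.0747]
tcp_rot: [0.112, 0.994, 0.001, 0.001]
contact_force: [-1.0, 0.8, 5.0]
opening: 0.406
finger_force: 40.6
```

Request:
send_rows(
  rows="0 0 0 0 0 -0.0125 -1;0 0 0 0 0 -0.05 -1;0 0 0 0 0 -0.1 -1;0 0 0 0 0 -0.1625 -1;0 0 0 0 0 -0.225 -1;0 0 0 0 0 -0.275 -1;0 0 0 0 0 -0.275 -1",
)

```text
time: 5.22
eef_pos: [0.4825, 0.188, 0.2953]
tcp_rot: [0.112, 0.994, 0.0, 0.003]
contact_force: [1.4, -0.1, -8.6]
opening: 0.405
finger_force: 42.1
```

```bash
python3 - <<'E'
from circ import *
s=ctrl.get_state(); print(s["eef_pos"],s["contact_force"],s["opening"])
print(move([.517,-.1695,s["eef_pos"][2]]), R.from_quat(s["tcp_rot"]).as_matrix())
W=ctrl.read_camera("wrist"); save(W,"w2.png")
S=ctrl.read_camera("scene")
for r in (.118,.109):
  print(fit([S],proj,[.517,-.171,.110],r,d=.003,free=2))
E
```

```text
[0.4825 0.188  0.2953] [ 1.3916 -0.0739 -8.5657] 0.40490153987044497
[   0.     0.     0.  -112.9 -340.9    0.1] [[-0.9751  0.2219  0.0054]
 [ 0.2219  0.9751  0.0003]
 [-0.0052  0.0015 -1.    ]]
(array([ 0.5204, -0.1696]), np.float64(-52.17237854003906))
(array([ 0.5285, -0.1768]), np.float64(-25.02167510986328))
```

View pics/w2.png

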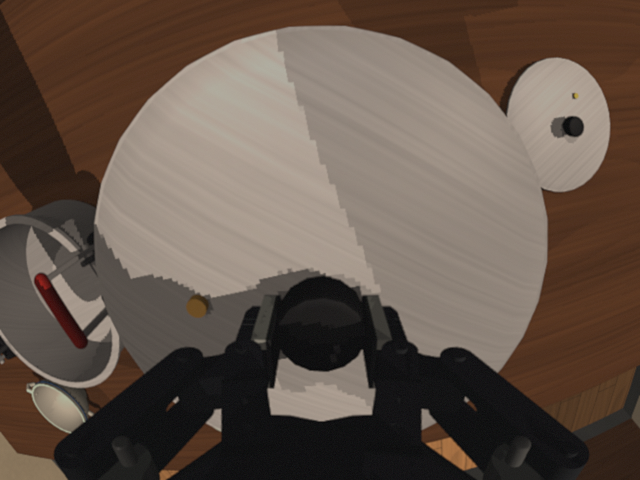

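The wrist view shows the lid held level by the knob at (322,323). I'm carrying it over the pan.

Converted, -341 mm / 800 = -0.4263, -113.5 mm / 800 = -0.1419.

Request:
send_rows(
  rows="0 0 0 -0.0125 -0.0438 0 -1;0 0 0 -0.035 -0.1063 0 -1;0 0 0 -0.06 -0.1813 0 -1;0 0 0 -0.085 -0.2563 0 -1;0 0 0 -0.11 -0.3313 0 -1;0 0 0 -0.13 -0.3938 0 -1;0 0 0 -0.1419 -0.4263 0 -1;0 0 0 -0.1419 -0.4263 0 -1",
)

```text
time: 6.32
eef_pos: [0.5148, -0.1711, 0.2883]
tcp_rot: [0.113, 0.994, 0.001, -0.004]
contact_force: [0.1, 1.3, -8.3]
opening: 0.408
finger_force: 42.7
```

Request:
send_rows(
  rows="0 0 0 0 0 0 -1;0 0 0 0 0 0 -1",
)

```text
time: 6.58
eef_pos: [0.5161, -0.1683, 0.2917]
tcp_rot: [0.111, 0.994, 0.001, -0.001]
contact_force: [0.3, 0.5, -8.1]
opening: 0.404
finger_force: 42.7
```

```bash
python3 - <<'E'
from circ import *
s=ctrl.get_state(); print(s["eef_pos"],s["contact_force"],s["opening"])
M=R.from_quat(s["tcp_rot"]).as_matrix(); print(M)
T=ctrl.read_camera("top");S=ctrl.read_camera("scene");W=ctrl.read_camera("wrist")
z=s["eef_pos"][2]-.0547+.012
c0=[s["eef_pos"][0],s["eef_pos"][1],z]
print(fit([T],proj,c0,.12,d=.004,free=2),fit([S],proj,c0,.12,d=.004,free=2),fit([W],projw,c0,.12,d=.004,free=2),fit([S,T],proj,c0,.12,d=.004,free=3))
save(T,"t3.png");save(S,"s3.png")
o=np.hstack([T["color"][200:350,300:540],S["color"][110:260,170:410]])
cv2.imwrite("pics/c3.png",cv2.resize(o,(800,250))[...,::-1])
E
```

```text
[ 0.5161 -0.1683  0.2917] [ 0.2507  0.4981 -8.0545] 0.40434369262871883
[[-0.9753  0.2207 -0.0025]
 [ 0.2207  0.9754  0.0016]
 [ 0.0028  0.001  -1.    ]]
(array([ 0.5138, -0.1698]), np.float64(-55.03997802734375)) (array([ 0.5114, -0.1738]), np.float64(-64.2957763671875)) (array([ 0.5125, -0.1644]), np.float64(-53.26390838623047)) (array([ 0.5144, -0.1698,  0.2515]), np.float64(-120.22269439697266))
```

View pics/c3.png

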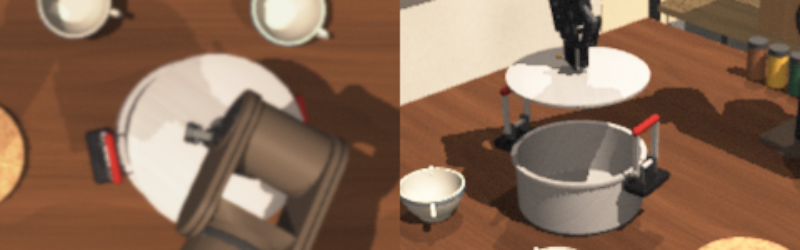

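The scene half shows the lid hovering level over the pan with both bars upright. The top view is partly hidden by the arm. I'll lower to just above the rim with a small correction, then re-measure there.

Converted, 110 mm / 800 = 0.1375, -3.7 mm / 800 = -0.0046.

Request:
send_rows(
  rows="0 0 0 -0.0046 -0.0009 0.025 -1;0 0 0 -0.0046 -0.0009 0.0625 -1;0 0 0 -0.0046 -0.0009 0.1 -1;0 0 0 -0.0046 -0.0009 0.125 -1;0 0 0 -0.0046 -0.0009 0.1375 -1;0 0 0 -0.0046 -0.0009 0.1375 -1;0 0 0 -0.0046 -0.0009 0.1375 -1",
)

```text
time: 7.6
eef_pos: [0.5208, -0.1715, 0.1845]
tcp_rot: [0.112, 0.994, -0.0, 0.001]
contact_force: [0.3, -0.2, -7.9]
opening: 0.406
finger_force: 42.6
```

```bash
python3 - <<'E'
from circ import *
s=ctrl.get_state(); print(s["eef_pos"],s["contact_force"],s["opening"])
T=ctrl.read_camera("top");S=ctrl.read_camera("scene");W=ctrl.read_camera("wrist")
z=s["eef_pos"][2]-.0547+.012
c0=[s["eef_pos"][0]-.0015,s["eef_pos"][1]+.001,z]
print("lid",fit([T],proj,c0,.12,d=.004,free=2),fit([S],proj,c0,.12,d=.004,free=2),fit([W],projw,c0,.12,d=.004,free=2),fit([S,T],proj,c0,.12,d=.004,free=3))
o=S["color"][130:260,210:350]
o=cv2.resize(o,(640,594),interpolation=cv2.INTER_CUBIC)
f=lambda p:tuple(int(v) for v in ((proj(S,p)-[210,130])*640/140))
for p in ring([.519,-.1695,.110],.118): cv2.circle(o,f(p),2,(0,255,0),-1)
for p in ring(c0,.12): cv2.circle(o,f(p),2,(0,0,255),-1)
cv2.imwrite("pics/c4.png",o[...,::-1])
E
```

```text
[ 0.5208 -0.1715  0.1845] [ 0.2569 -0.1893 -7.8842] 0.40595617246117643
lid (array([ 0.5196, -0.1677]), np.float64(-61.521240234375)) (array([ 0.5165, -0.1778]), np.float64(-57.59035873413086)) (array([ 0.5201, -0.1713]), np.float64(-50.27865219116211)) (array([ 0.5206, -0.169 ,  0.1459]), np.float64(-113.87627410888672))
```

View pics/c4.png

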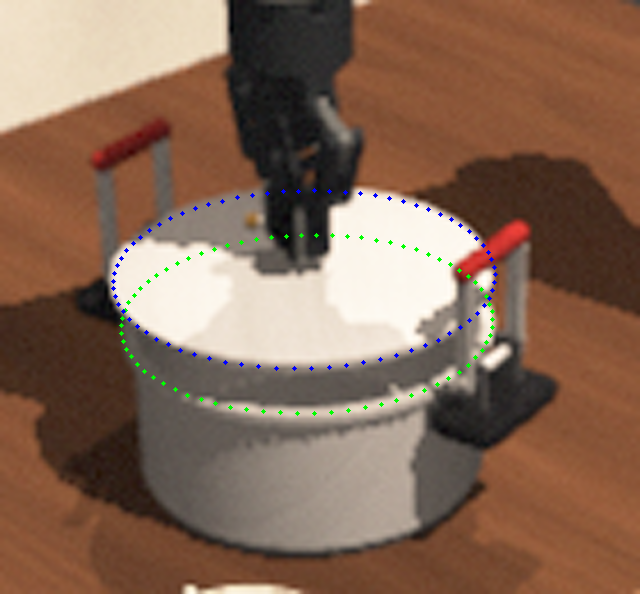

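The lid hovers centred to within about 2 mm of the rim (blue lid model against green rim model; the real lid edge lies ~2 mm left). I'll nudge it and lower gently, watching the force.

Converted, 18.5 mm / 800 = 0.0231, 1.3 mm / 800 = 0.0016.

Request:
send_rows(
  rows="0 0 0 0.0016 0.0004 0.0075 -1;0 0 0 0.0016 0.0004 0.015 -1;0 0 0 0.0016 0.0004 0.0188 -1;0 0 0 0.0016 0.0004 0.0213 -1;0 0 0 0.0016 0.0004 0.0231 -1;0 0 0 0.0016 0.0004 0.0231 -1",
)

```text
time: 8.5
eef_pos: [0.5189, -0.1705, 0.1648]
tcp_rot: [0.112, 0.994, 0.0, -0.0]
contact_force: [-0.1, -0.1, -8.5]
opening: 0.408
finger_force: 42.7
```

Converted, 2 mm / 800 = 0.0025, 1 mm / 800 = 0.0013.

Request:
send_rows(
  rows="0 0 0 0 0 0.0013 -1;0 0 0 0 0 0.0025 -1;0 0 0 0 0 0.0025 -1",
)

```text
time: 8.88
eef_pos: [0.5188, -0.1705, 0.1627]
tcp_rot: [0.112, 0.994, 0.0, -0.0]
contact_force: [-0.3, -0.3, -8.6]
opening: 0.405
finger_force: 42.7
```

Converted, 2 mm / 800 = 0.0025, 1 mm / 800 = 0.0013.

Request:
send_rows(
  rows="0 0 0 0 0 0.0013 -1;0 0 0 0 0 0.0025 -1;0 0 0 0 0 0.0025 -1",
)

```text
time: 9.25
eef_pos: [0.5188, -0.1705, 0.1607]
tcp_rot: [0.112, 0.994, 0.0, -0.0]
contact_force: [-0.1, 0.4, -8.3]
opening: 0.403
finger_force: 42.7
```

Converted, 2 mm / 800 = 0.0025, 1 mm / 800 = 0.0013.

Request:
send_rows(
  rows="0 0 0 0 0 0.0013 -1;0 0 0 0 0 0.0025 -1;0 0 0 0 0 0.0025 -1",
)

```text
time: 9.62
eef_pos: [0.5188, -0.1705, 0.1586]
tcp_rot: [0.112, 0.994, 0.0, -0.0]
contact_force: [-0.0, -0.5, -8.0]
opening: 0.406
finger_force: 42.7
```

Converted, 2 mm / 800 = 0.0025, 1 mm / 800 = 0.0013.

Request:
send_rows(
  rows="0 0 0 0 0 0.0013 -1;0 0 0 0 0 0.0025 -1;0 0 0 0 0 0.0025 -1",
)

```text
time: 10.0
eef_pos: [0.5191, -0.1704, 0.157]
tcp_rot: [0.112, 0.994, 0.0, 0.0]
contact_force: [0.6, 0.5, -7.9]
opening: 0.4
finger_force: 42.7
```

Converted, 2 mm / 800 = 0.0025, 1 mm / 800 = 0.0013.

Request:
send_rows(
  rows="0 0 0 0 0 0.0013 -1;0 0 0 0 0 0.0025 -1;0 0 0 0 0 0.0025 -1",
)

```text
time: 10.38
eef_pos: [0.5188, -0.1703, 0.1545]
tcp_rot: [0.112, 0.994, 0.0, -0.0]
contact_force: [0.8, 1.6, -8.7]
opening: 0.406
finger_force: 42.7
```

Converted, 1 mm / 800 = 0.0013.

Request:
send_rows(
  rows="0 0 0 0 0 0.0013 -1;0 0 0 0 0 0.0013 -1",
)

```text
time: 10.62
eef_pos: [0.5189, -0.1703, 0.1537]
tcp_rot: [0.112, 0.994, 0.0, -0.0]
contact_force: [0.3, 0.9, -7.5]
opening: 0.408
finger_force: 42.7
```

Converted, 1 mm / 800 = 0.0013, 0.7 mm / 800 = 0.0009.

Request:
send_rows(
  rows="0 0 0 0 0 0.0009 -1;0 0 0 0 0 0.0013 -1;0 0 0 0 0 0.0013 -1",
)

```text
time: 11.0
eef_pos: [0.5189, -0.1704, 0.153]
tcp_rot: [0.112, 0.994, 0.0, -0.0]
contact_force: [0.8, 3.8, -6.2]
opening: 0.408
finger_force: 42.9
```

Converted, 0.7 mm / 800 = 0.0009, 0.5 mm / 800 = 0.0006.

Request:
send_rows(
  rows="0 0 0 0 0 0.0006 -1;0 0 0 0 0 0.0009 -1;0 0 0 0 0 0.0009 -1",
)

```text
time: 11.38
eef_pos: [0.519, -0.1705, 0.1527]
tcp_rot: [0.112, 0.994, 0.0, 0.0]
contact_force: [-1.7, 5.2, -0.8]
opening: 0.407
finger_force: 43.2
```

Converted, 0.4 mm / 800 = 0.0005.

Request:
send_rows(
  rows="0 0 0 0 0 0.0005 -1;0 0 0 0 0 0.0005 -1",
)

```text
time: 11.62
eef_pos: [0.519, -0.1705, 0.1527]
tcp_rot: [0.112, 0.994, 0.0, -0.0]
contact_force: [-3.3, 4.2, 1.1]
opening: 0.402
finger_force: 43.4
```

Converted, -180 mm / 800 = -0.225, -150 mm / 800 = -0.1875.

Request:
send_rows(
  rows="0 0 0 0 0 0 -0.1;0 0 0 0 0 0 0.2;0 0 0 0 0 0 0.6;0 0 0 0 0 0 0.6;0 0 0 0 0 -0.0375 0.6;0 0 0 0 0 -0.1125 0.6;0 0 0 0 0 -0.1875 0.2;0 0 0 0 0 -0.225 -1",
)

```text
time: 12.62
eef_pos: [0.5199, -0.1711, 0.3365]
tcp_rot: [0.112, 0.994, -0.001, 0.003]
contact_force: [0.5, -0.4, -0.3]
opening: 0.397
finger_force: 0.0
```

```bash
python3 - <<'E'
from circ import *
s=ctrl.get_state(); print(s["eef_pos"],s["contact_force"],s["opening"],s["qpos"])
T=ctrl.read_camera("top");S=ctrl.read_camera("scene");W=ctrl.read_camera("wrist")
c0=[.518,-.17,.110]
for z in (.114,.124): print(z,"lid",fit([W],projw,c0[:2]+[z],.12,d=.003,free=2),fit([S],proj,c0[:2]+[z],.12,d=.004,free=2))
save(W,"w5.png")
f=lambda c:cv2.resize(c,(400,300),interpolation=cv2.INTER_CUBIC)
cv2.imwrite("pics/c5.png",np.hstack([f(W["color"]),f(S["color"][150:270,200:360])])[...,::-1])
E
```

```text
[ 0.5199 -0.1711  0.3365] [ 0.4718 -0.3757 -0.3155] 0.3966909793616794 [-0.5033 -0.0544  1.7982 -0.0003  1.3908 -1.8503]
0.114 lid (array([ 0.5168, -0.17  ]), np.float64(-144.5504608154297)) (array([ 0.5189, -0.1721]), np.float64(-77.75092315673828))
0.124 lid (array([ 0.5186, -0.1707]), np.float64(-77.47679138183594)) (array([ 0.5308, -0.1586]), np.float64(-76.70227813720703))
```

View pics/c5.png

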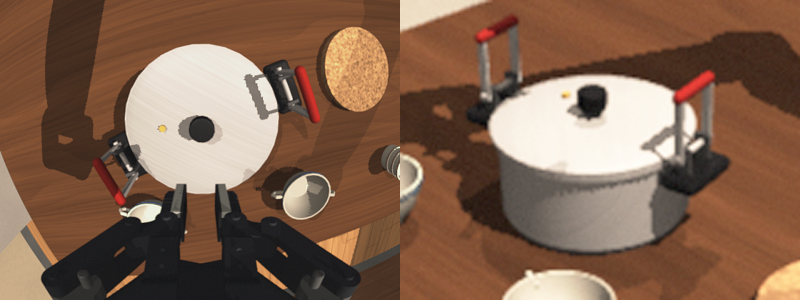

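The lid is seated flush at flange height z≈0.114, and both clamps stand upright. Next I'll work out the left-clamp approach, with the shut fingers tilted in and the tip face on the bar.

```bash
cat > cl.py <<'E'
from h import *
np.set_printoptions(precision=1,suppress=True)
C=np.array([.5178,-.1707,0]); yaw=np.radians(12.5)
ux=np.array([np.cos(yaw),np.sin(yaw),0]); uy=np.array([-np.sin(yaw),np.cos(yaw),0]); uz=np.array([0,0,1.])
def pose(side,phi,th,gap=0.):
    """side +1 left, -1 right; tip face at gap from bar folded th"""
    tz=-side*uy*np.cos(phi)-uz*np.sin(phi)
    ty=ux; tx=np.cross(ty,tz); rot=R.from_matrix(np.c_[tx,ty,tz])
    bar=C+side*uy*(.137-.075*np.sin(th))+uz*(.123+.075*np.cos(th))
    return bar-tz*(.007+ctrl.nose_length+gap),rot
def theta(side,phi):
    s=ctrl.get_state(); R0=R.from_quat(s["tcp_rot"]).as_matrix()
    b=s["eef_pos"]+R0[:,2]*(.007+ctrl.nose_length)-C
    return np.arctan2(.137-side*b@uy,b[2]-.123),np.hypot(.137-side*b@uy,b[2]-.123),b@ux
E
python3 - <<'E'
from cl import *
print(ctrl.nose_length)
P=np.radians(55)
for side in (1,-1): print(side,[move(*pose(side,P,0,g)) for g in (.09,.05,.01)])
p,r=pose(1,P,0,.05)
print(p,"steps",[ (1000*r.inv().apply(pose(1,P,t)[0]-pose(1,P,0)[0])) for t in (0,.2,.4,.6,.8,.9,1.0,1.1,1.2,1.3,1.4,1.5)])
E
```

```text
0.022
1 [array([ 19.8, -30.9,  62.5,  89.7, 185.4,  37.7]), array([ 19.8, -30.9,  62.5,  80.1, 164.8,  70.6]), array([ 19.8, -30.9,  62.5,  70.4, 144.1, 103.4])]
-1 [array([ -19.7,   31.4,   62.6,  -85.8, -185.6,   39.1]), array([ -19.7,   31.4,   62.6,  -75.9, -164.8,   71.8]), array([ -19.7,   31.4,   62.6,  -65.9, -144. ,  104.5])]
[0.5 0.  0.3] steps [array([0., 0., 0.]), array([-11.3,  -0. ,   9.8]), array([-20.5,  -0. ,  21.6]), array([-27.2,   0. ,  35. ]), array([-31. ,  -0. ,  49.5]), array([-31.8,   0. ,  56.9]), array([-31.9,   0. ,  64.4]), array([-31.2,  -0. ,  71.9]), array([-29.8,  -0. ,  79.3]), array([-27.7,   0. ,  86.5]), array([-24.8,   0. ,  93.4]), array([-21.3,   0. , 100. ])]
```

Converted, 185.4 mm / 800 = 0.2318, 89.7 mm / 800 = 0.1121, 11.3 degrees / 360 = 0.0314.

Request:
send_rows(
  rows="0.0083 -0.0122 0.025 0.0163 0.0325 0 -1;0.0167 -0.0244 0.05 0.0325 0.0663 0 -1;0.0236 -0.0367 0.075 0.0488 0.1 0 -1;0.0314 -0.0489 0.1 0.065 0.1338 0 -1;0.0392 -0.0611 0.125 0.0813 0.1663 0.0063 -1;0.0472 -0.0736 0.15 0.0975 0.2 0.025 -1;0.055 -0.0858 0.1736 0.1121 0.2318 0.0471 -1;0.055 -0.0858 0.1736 0.1121 0.2318 0.0471 -1",
)

```text
time: 13.78
eef_pos: [0.4705, 0.0318, 0.2892]
tcp_rot: [0.595, 0.745, -0.191, 0.23]
contact_force: [1.0, -0.9, 0.1]
opening: -0.002
finger_force: 0.0
```

Request:
send_rows(
  rows="0 0 0 0 0 0 -1;0 0 0 0 0 0 -1",
)

```text
time: 14.02
eef_pos: [0.4723, 0.0298, 0.2932]
tcp_rot: [0.596, 0.745, -0.189, 0.232]
contact_force: [-0.9, 0.7, 1.3]
opening: 0.0
finger_force: 0.0
```

```bash
python3 - <<'E'
from cl import *
P=np.radians(55)
s=ctrl.get_state(); print(s["qpos"].__repr__(),s["contact_force"],s["opening"],s["finger_force"])
print([move(*pose(1,P,0,g)) for g in (.09,.03,.005)])
E
```

```text
array([ 0.1, -0.2,  2.1, -0.6,  1.3,  0.1]) [-0.9  0.7  1.3] 0.0001076598734027945 0.0
[array([-0.2, -0.2,  0.2, -1.6,  1. , -1.7]), array([-0.2, -0.2,  0.2, -1.8,  1.2, 58.3]), array([-0.2, -0.2,  0.2, -1.9,  1.3, 83.3])]
```

Converted, 82 mm / 800 = 0.1025, 78 mm / 800 = 0.0975.

Request:
send_rows(
  rows="0 0 0 -0.0019 0.0013 0.025 -1;0 0 0 -0.0019 0.0013 0.0563 -1;0 0 0 -0.0019 0.0013 0.0813 -1;0 0 0 -0.0019 0.0013 0.0975 -1;0 0 0 -0.0019 0.0013 0.1025 -1;0 0 0 -0.0019 0.0013 0.1025 -1;0 0 0 -0.0019 0.0013 0.1025 -1",
)

```text
time: 14.9
eef_pos: [0.4842, -0.0164, 0.2284]
tcp_rot: [0.597, 0.745, -0.188, 0.233]
contact_force: [-0.2, -0.1, 0.0]
opening: -0.002
finger_force: 0.0
```

```bash
python3 - <<'E'
from cl import *
P=np.radians(55)
s=ctrl.get_state(); print(s["contact_force"],theta(1,P))
print([move(*pose(1,P,t)) for t in (0,.2,.4,.6,.8)])
W=ctrl.read_camera("wrist");S=ctrl.read_camera("scene")
f=lambda c:cv2.resize(c,(400,300),interpolation=cv2.INTER_CUBIC)
cv2.imwrite("pics/c6.png",np.hstack([f(W["color"]),f(S["color"][120:240,240:400])])[...,::-1])
E
```

```text
[-0.2 -0.1  0. ] (np.float64(-0.05344309868166318), np.float64(0.08171938020407346), np.float64(0.0005159162072452331))
[array([-0.1, -0.1,  0.1,  0.3, -0.5,  7.9]), array([ -0.1,  -0.1,   0.1, -11.1,  -0.6,  17.7]), array([ -0.1,  -0.1,   0.1, -20.3,  -0.6,  29.5]), array([ -0.1,  -0.1,   0.1, -27. ,  -0.6,  42.9]), array([ -0.1,  -0.1,   0.1, -30.9,  -0.5,  57.3])]
```

View pics/c6.png

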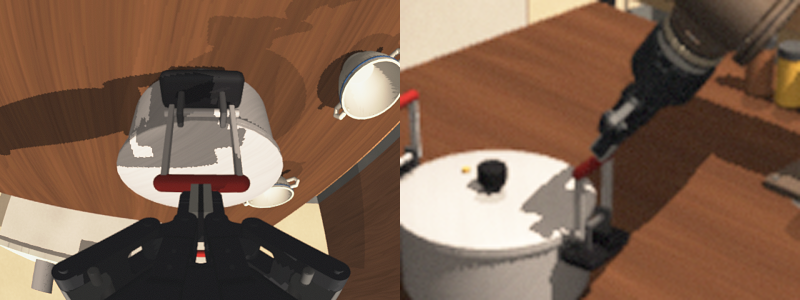

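The wrist half shows the shut fingertips centred on the left bar at (200,183), just short of contact. Start folding.

Converted, 17.7 mm / 800 = 0.0221, 15.2 mm / 800 = 0.019.

Request:
send_rows(
  rows="0 0 0 0 -0.0006 0.0063 -1;0 0 0 0 -0.0006 0.01 -1;0 0 0 -0.0038 -0.0006 0.0131 -1;0 0 0 -0.0071 -0.0006 0.016 -1;0 0 0 -0.0106 -0.0006 0.019 -1;0 0 0 -0.0139 -0.0006 0.0221 -1;0 0 0 -0.0139 -0.0006 0.0221 -1",
)

```text
time: 15.88
eef_pos: [0.4882, -0.0363, 0.2215]
tcp_rot: [0.597, 0.744, -0.189, 0.234]
contact_force: [-1.1, 1.0, 6.2]
opening: 0.003
finger_force: 2.4
```

```bash
cat > st.py <<'E'
import sys
from cl import *
sd=int(sys.argv[1]);P=np.radians(float(sys.argv[2]))
s=ctrl.get_state(); R0=R.from_quat(s["tcp_rot"]).as_matrix()
print("F tool",R0.T@s["contact_force"],"theta,r,x",np.round(theta(sd,P),4))
th=theta(sd,P)[0]
for t in map(float,sys.argv[3:]): print(t,move(*pose(sd,P,t)))
E
python3 st.py 1 55 .3 .4 .5 .6 .7 .8
```

```text
F tool [-2.5 -0.9 -5.8] theta,r,x [0.2 0.1 0. ]
0.3 [-0.1  0.   0.1 -3.3 -0.2  6. ]
0.4 [-0.1  0.   0.1 -7.6 -0.2 12.2]
0.5 [ -0.1   0.    0.1 -11.2  -0.2  18.7]
0.6 [ -0.1   0.    0.1 -14.2  -0.2  25.6]
0.7 [ -0.1   0.    0.1 -16.5  -0.2  32.7]
0.8 [ -0.1   0.    0.1 -18.1  -0.1  40.1]
```

Converted, 18.7 mm / 800 = 0.0234, 15.4 mm / 800 = 0.0193.

Request:
send_rows(
  rows="0 0 0 -0.0021 0 0.0038 -1;0 0 0 -0.0041 0 0.0075 -1;0 0 0 -0.007 0 0.0113 -1;0 0 0 -0.0095 0 0.0153 -1;0 0 0 -0.0119 0 0.0193 -1;0 0 0 -0.014 0 0.0234 -1;0 0 0 -0.014 0 0.0234 -1",
)

```text
time: 16.75
eef_pos: [0.493, -0.0557, 0.2129]
tcp_rot: [0.596, 0.744, -0.189, 0.235]
contact_force: [-1.0, 0.5, 6.0]
opening: 0.002
finger_force: 2.5
```

```bash
python3 st.py 1 55 .6 .7 .75 .8 .85 .9
```

```text
F tool [-2.9 -0.8 -5.3] theta,r,x [0.5 0.1 0. ]
0.6 [-0.   0.1  0.1 -2.7 -0.7  7.1]
0.7 [-0.   0.1  0.1 -5.  -0.7 14.2]
0.75 [-0.   0.1  0.1 -5.9 -0.7 17.9]
0.8 [-0.   0.1  0.1 -6.6 -0.7 21.6]
0.85 [-0.   0.1  0.1 -7.1 -0.7 25.3]
0.9 [-0.   0.1  0.1 -7.4 -0.7 29. ]
```

Request:
send_rows(
  rows="0 0 0 -0.0018 -0.0006 0.0044 -1;0 0 0 -0.0034 -0.0006 0.0088 -1;0 0 0 -0.005 -0.0006 0.0133 -1;0 0 0 -0.0063 -0.0006 0.0178 -1;0 0 0 -0.0074 -0.0006 0.0224 -1;0 0 0 -0.0083 -0.0006 0.027 -1;0 0 0 -0.0083 -0.0006 0.027 -1",
)

```text
time: 17.62
eef_pos: [0.4967, -0.0732, 0.1992]
tcp_rot: [0.596, 0.744, -0.188, 0.235]
contact_force: [-0.4, 0.0, 7.7]
opening: 0.0
finger_force: 2.8
```

```bash
sed -i 's/precision=1/precision=2/' cl.py; python3 st.py 1 55 .85 .9 .95 1.0 1.05 1.1
```

```text
F tool [-4.38 -0.35 -6.38] theta,r,x [0.8  0.08 0.  ]
0.85 [ 0.   0.1  0.1 -0.3 -0.5  3.8]
0.9 [ 0.   0.1  0.1 -0.6 -0.6  7.6]
0.95 [ 0.   0.1  0.1 -0.7 -0.6 11.3]
1.0 [ 0.   0.1  0.1 -0.7 -0.6 15.1]
1.05 [ 0.   0.1  0.1 -0.4 -0.6 18.8]
1.1 [ 0.   0.1  0.1  0.  -0.6 22.5]
```

Converted, 7.6 mm / 800 = 0.0095, 5 mm / 800 = 0.0063.

Request:
send_rows(
  rows="0 0 0 -0.0004 -0.0006 0.0031 -1;0 0 0 -0.0006 -0.0006 0.0063 -1;0 0 0 -0.0008 -0.0006 0.0095 -1;0 0 0 -0.0008 -0.0006 0.0095 -1",
)

```text
time: 18.12
eef_pos: [0.4976, -0.0779, 0.1935]
tcp_rot: [0.596, 0.744, -0.188, 0.235]
contact_force: [0.2, 0.9, 5.2]
opening: -0.0
finger_force: 2.9
```

Converted, 3.7 mm / 800 = 0.0046, 2 mm / 800 = 0.0025.

Request:
send_rows(
  rows="0 0 0 0 0 0.0025 -1;0 0 0 0 0 0.0046 -1;0 0 0 0 0 0.0046 -1",
)

```text
time: 18.5
eef_pos: [0.4981, -0.08, 0.1906]
tcp_rot: [0.596, 0.744, -0.188, 0.235]
contact_force: [0.3, -0.1, 6.6]
opening: -0.002
finger_force: 2.9
```

Converted, 3.7 mm / 800 = 0.0046, 2 mm / 800 = 0.0025.

Request:
send_rows(
  rows="0 0 0 0 0 0.0025 -1;0 0 0 0 0 0.0046 -1;0 0 0 0 0 0.0046 -1",
)

```text
time: 18.88
eef_pos: [0.4985, -0.0821, 0.1875]
tcp_rot: [0.596, 0.744, -0.188, 0.235]
contact_force: [0.1, 0.6, 7.0]
opening: -0.0
finger_force: 3.0
```

```bash
python3 st.py 1 55 1.05 1.1 1.15 1.2 1.25 1.3 1.35 1.4
```

```text
F tool [-3.54  0.21 -6.01] theta,r,x [1.   0.07 0.  ]
1.05 [ 0.1  0.1  0.1  0.3 -0.3  4.1]
1.1 [ 0.1  0.1  0.1  0.7 -0.4  7.8]
1.15 [ 0.1  0.1  0.1  1.3 -0.4 11.5]
1.2 [ 0.1  0.1  0.1  2.1 -0.4 15.1]
1.25 [ 0.1  0.1  0.1  3.1 -0.4 18.8]
1.3 [ 0.1  0.1  0.1  4.3 -0.4 22.3]
1.35 [ 0.1  0.1  0.1  5.6 -0.4 25.8]
1.4 [ 0.1  0.1  0.1  7.1 -0.4 29.3]
```

Converted, 3.7 mm / 800 = 0.0046, 2 mm / 800 = 0.0025.

Request:
send_rows(
  rows="0 0 0 0.0003 0 0.0025 -1;0 0 0 0.0004 0 0.0046 -1;0 0 0 0.0004 0 0.0046 -1",
)

```text
time: 19.25
eef_pos: [0.4989, -0.0839, 0.1843]
tcp_rot: [0.596, 0.744, -0.188, 0.235]
contact_force: [0.3, 0.2, 6.5]
opening: 0.003
finger_force: 3.0
```

Converted, 3.7 mm / 800 = 0.0046, 1.8 mm / 800 = 0.0023.

Request:
send_rows(
  rows="0 0 0 0.0003 0 0.0023 -1;0 0 0 0.0005 0 0.0046 -1;0 0 0 0.0005 0 0.0046 -1",
)

```text
time: 19.62
eef_pos: [0.4992, -0.0857, 0.1811]
tcp_rot: [0.596, 0.744, -0.188, 0.235]
contact_force: [0.1, 0.4, 7.4]
opening: 0.003
finger_force: 3.0
```

```bash
python3 st.py 1 55 1.1 1.15
```

```text
F tool [-3.94  0.17 -6.3 ] theta,r,x [1.1  0.07 0.  ]
1.1 [ 0.1  0.1  0.1  0.  -0.3  0.4]
1.15 [ 0.1  0.1  0.1  0.6 -0.3  4.1]
```

Converted, 4 mm / 800 = 0.005, 2 mm / 800 = 0.0025.

Request:
send_rows(
  rows="0 0 0 0.0004 0 0.0025 -1;0 0 0 0.0008 0 0.005 -1;0 0 0 0.0008 0 0.005 -1",
)

```text
time: 20.0
eef_pos: [0.4996, -0.0874, 0.1774]
tcp_rot: [0.596, 0.744, -0.188, 0.235]
contact_force: [0.2, 0.2, 7.8]
opening: 0.0
finger_force: 2.9
```

Converted, 3.6 mm / 800 = 0.0045, 1.8 mm / 800 = 0.0023.

Request:
send_rows(
  rows="0 0 0 0.0005 0 0.0023 -1;0 0 0 0.001 0 0.0045 -1;0 0 0 0.001 0 0.0045 -1",
)

```text
time: 20.38
eef_pos: [0.4998, -0.0887, 0.1738]
tcp_rot: [0.596, 0.744, -0.188, 0.235]
contact_force: [0.5, 0.7, 6.0]
opening: 0.003
finger_force: 2.8
```

```bash
python3 st.py 1 55 1.2 1.25 1.3 1.35 1.4 1.45
```

```text
F tool [-2.96  0.64 -5.26] theta,r,x [1.2  0.07 0.  ]
1.2 [ 0.1  0.1  0.1 -0.3 -0.2 -0. ]
1.25 [ 0.1  0.1  0.1  0.7 -0.2  3.6]
1.3 [ 0.1  0.1  0.1  1.9 -0.2  7.1]
1.35 [ 0.1  0.1  0.1  3.2 -0.2 10.6]
1.4 [ 0.1  0.1  0.1  4.8 -0.2 14.1]
1.45 [ 0.1  0.1  0.1  6.4 -0.2 17.4]
```

Converted, 3.6 mm / 800 = 0.0045, 1.8 mm / 800 = 0.0023.

Request:
send_rows(
  rows="0 0 0 0.0005 0 0.0023 -1;0 0 0 0.0009 0 0.0045 -1;0 0 0 0.0009 0 0.0045 -1",
)

```text
time: 20.75
eef_pos: [0.5001, -0.0901, 0.1701]
tcp_rot: [0.596, 0.744, -0.188, 0.235]
contact_force: [-0.1, -0.0, 5.8]
opening: 0.0
finger_force: 2.5
```

Converted, 1.8 mm / 800 = 0.0023, 0.6 mm / 800 = 0.0008.

Request:
send_rows(
  rows="0 0 0 0.0008 0 0.0023 -1;0 0 0 0.0008 0 0.0023 -1;0 0 0 0.0008 0 0.0023 -1",
)

```text
time: 21.12
eef_pos: [0.5001, -0.0905, 0.1681]
tcp_rot: [0.596, 0.744, -0.188, 0.235]
contact_force: [1.2, 0.5, 5.7]
opening: 0.002
finger_force: 2.2
```

```bash
python3 st.py 1 55 1.3 1.35
```

```text
F tool [-3.03  1.28 -4.8 ] theta,r,x [1.28 0.07 0.  ]
1.3 [ 0.1  0.   0.1  0.1 -0.1  1.5]
1.35 [ 0.1  0.   0.1  1.5 -0.1  5. ]
```

Converted, 2.3 mm / 800 = 0.0029, 1.8 mm / 800 = 0.0023.

Request:
send_rows(
  rows="0 0 0 0.0005 0 0.0023 -1;0 0 0 0.0008 0 0.0029 -1;0 0 0 0.0008 0 0.0029 -1",
)

```text
time: 21.5
eef_pos: [0.4995, -0.0909, 0.1646]
tcp_rot: [0.596, 0.745, -0.188, 0.234]
contact_force: [2.0, 1.3, 4.5]
opening: -0.001
finger_force: 1.9
```

Converted, 1.3 mm / 800 = 0.0016, 0.4 mm / 800 = 0.0005.

Request:
send_rows(
  rows="0 0 0 0.0005 0 0.0016 -1;0 0 0 0.0005 0 0.0016 -1;0 0 0 0.0005 0 0.0016 -1",
)

```text
time: 21.88
eef_pos: [0.4982, -0.091, 0.1617]
tcp_rot: [0.597, 0.745, -0.189, 0.232]
contact_force: [1.2, 0.8, 1.9]
opening: 0.002
finger_force: 1.2
```

Request:
send_rows(
  rows="0 0 0 0.0006 0 0.0016 -1;0 0 0 0.0006 0 0.0016 -1;0 0 0 0.0006 0 0.0016 -1",
)

```text
time: 22.25
eef_pos: [0.498, -0.0914, 0.1603]
tcp_rot: [0.597, 0.745, -0.189, 0.232]
contact_force: [0.9, 1.8, 1.2]
opening: -0.001
finger_force: 0.9
```

```bash
python3 st.py 1 55 1.4 1.45
```

```text
F tool [ 0.63  1.24 -1.84] theta,r,x [ 1.39  0.07 -0.  ]
1.4 [-0.2 -0.2  0.2 -1.2  2.2  1.8]
1.45 [-0.2 -0.2  0.2  0.5  2.2  5.1]
```

Converted, 0.8 mm / 800 = 0.001, 0.5 mm / 800 = 0.0006.

Request:
send_rows(
  rows="0 0 0 0.0004 0.0006 0.001 -1;0 0 0 0.0004 0.0006 0.001 -1;0 0 0 0.0004 0.0006 0.001 -1",
)

```text
time: 22.62
eef_pos: [0.4987, -0.0917, 0.1598]
tcp_rot: [0.597, 0.745, -0.189, 0.232]
contact_force: [0.1, -0.1, 0.7]
opening: 0.001
finger_force: 0.6
```

```bash
python3 st.py 1 55 1.4 1.45; python3 -c "
from h import *
s=ctrl.get_state();print(s['qpos'].round(3),s['dq'].round(3))"
```

```text
F tool [-0.55  0.03 -0.52] theta,r,x [ 1.39  0.07 -0.  ]
1.4 [-0.2 -0.2  0.2 -1.1  1.5  1.1]
1.45 [-0.2 -0.2  0.2  0.5  1.6  4.5]
[-0.14  -0.003  2.167 -0.754  0.9    0.1  ] [-0.001 -0.001 -0.005 -0.    -0.002 -0.   ]
```

Converted, 0.8 mm / 800 = 0.001, 0.2 mm / 800 = 0.0003.

Request:
send_rows(
  rows="0 0 0 0.0003 0 0.001 -1;0 0 0 0.0003 0 0.001 -1;0 0 0 0.0003 0 0.001 -1",
)

```text
time: 23.0
eef_pos: [0.4992, -0.0919, 0.1593]
tcp_rot: [0.597, 0.745, -0.189, 0.232]
contact_force: [-0.9, 0.3, 0.2]
opening: -0.002
finger_force: 0.3
```

Converted, 0.7 mm / 800 = 0.0009, 0.2 mm / 800 = 0.0003.

Request:
send_rows(
  rows="0 0 0 0.0003 0 0.0009 -1;0 0 0 0.0003 0 0.0009 -1;0 0 0 0.0003 0 0.0009 -1",
)

```text
time: 23.38
eef_pos: [0.4993, -0.0922, 0.1587]
tcp_rot: [0.597, 0.745, -0.189, 0.233]
contact_force: [-0.1, -0.7, -0.0]
opening: -0.002
finger_force: 0.0
```

Converted, 0.6 mm / 800 = 0.0008, 0.2 mm / 800 = 0.0003.

Request:
send_rows(
  rows="0 0 0 0.0003 0 0.0008 -1;0 0 0 0.0003 0 0.0008 -1",
)

```text
time: 23.62
eef_pos: [0.4992, -0.0923, 0.158]
tcp_rot: [0.597, 0.745, -0.189, 0.232]
contact_force: [-0.0, 0.6, -0.2]
opening: 0.004
finger_force: 0.0
```

Converted, -200 mm / 800 = -0.25, -160 mm / 800 = -0.2.

Request:
send_rows(
  rows="0 0 0 0 0 -0.0025 -1;0 0 0 0 0 -0.0075 -1;0 0 0 0 0 -0.025 -1;0 0 0 0 0 -0.0625 -1;0 0 0 0 0 -0.125 -1;0 0 0 0 0 -0.2 -1;0 0 0 0 0 -0.25 -1;0 0 0 0 0 -0.25 -1",
)

```text
time: 24.62
eef_pos: [0.4762, 0.0211, 0.327]
tcp_rot: [0.596, 0.745, -0.185, 0.236]
contact_force: [0.5, 0.4, -0.6]
opening: 0.003
finger_force: 0.0
```

```bash
python3 - <<'E'
from cl import *
P=np.radians(55)
s=ctrl.get_state(); print(s["eef_pos"],s["contact_force"])
S=ctrl.read_camera("scene")
cv2.imwrite("pics/c7.png",cv2.resize(S["color"][130:250,200:360],(640,480),interpolation=cv2.INTER_CUBIC)[...,::-1])
from scipy.spatial.transform import Slerp
print(move(*pose(-1,P,0,.09)))
rd=R.from_matrix(np.c_[uy,ux,-uz]); print("down above", move(C+uz*.34,rd))
E
```

```text
[0.48 0.02 0.33] [ 0.49  0.37 -0.63]
[   0.    69.8    0.1 -312.6   -0.9  252.7]
down above [   0.1   34.8    0.1 -169.6   -0.4   98.9]
```

View pics/c7.png

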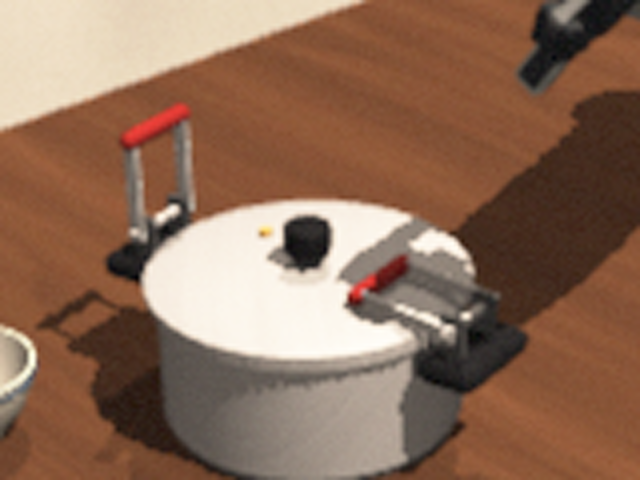

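The left clamp lies down at (380,280) and stays after release; the right one is still upright. Now moving over to the right side.

Converted, -169.6 mm / 800 = -0.212, -155 mm / 800 = -0.1938, 34.8 degrees / 360 = 0.0967.

Request:
send_rows(
  rows="0 0.0167 0 -0.0375 0 0.0063 -1;0 0.0333 0 -0.0813 0 0.0313 -1;0 0.05 0 -0.125 0 0.06 -1;0 0.0667 0 -0.1625 0 0.085 -1;0 0.0833 0 -0.1938 0 0.1063 -1;0 0.0967 0 -0.212 0 0.1236 -1;0 0.0967 0 -0.212 0 0.1236 -1",
)

```text
time: 25.55
eef_pos: [0.5167, -0.1741, 0.3351]
tcp_rot: [0.628, 0.779, -0.002, -0.003]
contact_force: [-0.0, -0.3, -0.3]
opening: 0.0
finger_force: 0.0
```

```bash
python3 - <<'E'
from cl import *
P=np.radians(55)
s=ctrl.get_state(); print(s["eef_pos"],s["qpos"])
print(move(*pose(-1,P,0,.09)),move(*pose(-1,P,0,.01)))
E
```

```text
[ 0.52 -0.17  0.34] [-0.51 -0.05  1.8  -0.    1.4  -0.72]
[  -0.3   34.9   -0.4 -202.3    3.    39.1] [  -0.3   34.9   -0.4 -156.6    3.3  104.7]
```

Converted, -202 mm / 800 = -0.2525, -185 mm / 800 = -0.2313, 34.9 degrees / 360 = 0.0969.

Request:
send_rows(
  rows="0 0.0167 0 -0.0375 0.0025 0 -1;0 0.0333 0 -0.0875 0.0025 0 -1;0 0.05 0 -0.1438 0.0025 0 -1;0 0.0667 0 -0.1938 0.0025 0.0125 -1;0 0.0833 0 -0.2313 0.0025 0.0325 -1;-0.0008 0.0969 -0.0011 -0.2525 0.0038 0.0488 -1;-0.0008 0.0969 -0.0011 -0.2525 0.0038 0.0488 -1;-0.0008 0.0969 -0.0011 -0.2525 0.0038 0.0488 -1",
)

```text
time: 26.55
eef_pos: [0.5643, -0.367, 0.2993]
tcp_rot: [0.594, 0.746, 0.188, -0.233]
contact_force: [-0.6, 0.5, 0.3]
opening: 0.0
finger_force: 0.0
```

Request:
send_rows(
  rows="0 0 0 0 0 0 -1;0 0 0 0 0 0 -1",
)

```text
time: 26.8
eef_pos: [0.5645, -0.3673, 0.3009]
tcp_rot: [0.594, 0.747, 0.188, -0.232]
contact_force: [0.2, 0.3, 0.5]
opening: -0.0
finger_force: 0.0
```

```bash
python3 - <<'E'
from cl import *
P=np.radians(55)
s=ctrl.get_state(); print(s["eef_pos"],s["qpos"],s["contact_force"])
print(move(*pose(-1,P,0,.09)),move(*pose(-1,P,0,.005)))
W=ctrl.read_camera("wrist"); d=ctrl.look_for(W,"clamp_right_bar")
for e in d[:3]: print(e["p"],towld(W,e["position"]))
c=W["color"].astype(int); m=(c[...,0]>70)&(c[...,0]>2.2*c[...,1])&(c[...,2]<60)
n,l,st,ce=cv2.connectedComponentsWithStats(m.astype(np.uint8))
for i in range(1,n):
    if st[i,4]>150: print(st[i],ce[i])
b=C-uy*.137+uz*.198
print([projw(W,b+ux*k) for k in (-.03,0,.03)])
E
```

```text
[ 0.56 -0.37  0.3 ] [-0.83  0.49  1.29  0.31  1.88 -1.04] [0.23 0.27 0.51]
[-0.   0.3  0.5 -5.7 -3.1  2.6] [-0.   0.3  0.5 -5.3 -3.1 87.6]
0.76 [ 0.55 -0.3   0.21]
0.35 [ 0.73 -0.32  0.02]
[287  77  66  10 582] [318.11  81.43]
[ 262  233  105   20 1826] [314.05 242.6 ]
[array([272.25, 245.45]), array([315.4 , 245.79]), array([358.67, 246.06])]
```

Converted, 86 mm / 800 = 0.1075, 80 mm / 800 = 0.1, 0.4 degrees / 360 = 0.0011.

Request:
send_rows(
  rows="0 0.0008 0.0011 -0.0069 -0.0038 0.025 -1;0 0.0008 0.0011 -0.0069 -0.0038 0.0563 -1;0 0.0008 0.0011 -0.0069 -0.0038 0.0838 -1;0 0.0008 0.0011 -0.0069 -0.0038 0.1 -1;0 0.0008 0.0011 -0.0069 -0.0038 0.1075 -1;0 0.0008 0.0011 -0.0069 -0.0038 0.1075 -1;0 0.0008 0.0011 -0.0069 -0.0038 0.1075 -1",
)

```text
time: 27.78
eef_pos: [0.5519, -0.3259, 0.2262]
tcp_rot: [0.597, 0.743, 0.189, -0.235]
contact_force: [-0.4, -0.6, 0.6]
opening: -0.003
finger_force: 0.0
```

```bash
python3 st.py -1 55 0 .1 .2 .3 .4 
```

```text
F tool [-0.07 -0.48 -0.78] theta,r,x [-0.07  0.08 -0.  ]
0.0 [ 0.  -0.1 -0.   1.8  0.3  6.6]
0.1 [ 0.  -0.1 -0.   7.7  0.3 11.3]
0.2 [ 0.  -0.1 -0.  13.1  0.3 16.4]
0.3 [ 0.  -0.1 -0.  18.   0.3 22.1]
0.4 [ 0.  -0.1 -0.  22.3  0.3 28.3]
```

Converted, 19.2 mm / 800 = 0.024, 16.4 mm / 800 = 0.0205.

Request:
send_rows(
  rows="0 0 0 0.0023 0 0.0044 -1;0 0 0 0.0023 0 0.0083 -1;0 0 0 0.006 0 0.0113 -1;0 0 0 0.0096 0 0.0141 -1;0 0 0 0.013 0 0.0173 -1;0 0 0 0.0164 0 0.0205 -1;0 0 0 0.0195 0 0.024 -1;0 0 0 0.0195 0 0.024 -1",
)

```text
time: 28.78
eef_pos: [0.5465, -0.3017, 0.2194]
tcp_rot: [0.597, 0.743, 0.189, -0.236]
contact_force: [-0.4, -1.4, 5.3]
opening: 0.002
finger_force: 2.3
```

```bash
python3 st.py -1 55 .3 .4 .5 .6 .7 .75 
```

```text
F tool [ 2.05 -0.68 -5.06] theta,r,x [ 0.26  0.08 -0.  ]
0.3 [-0.  -0.2  0.   1.6  0.3  2.4]
0.4 [-0.  -0.2  0.   5.9  0.3  8.5]
0.5 [-0.  -0.2  0.   9.5  0.3 15.1]
0.6 [-0.  -0.2  0.  12.5  0.3 22. ]
0.7 [-0.  -0.2  0.  14.7  0.3 29.1]
0.75 [-0.  -0.2  0.  15.6  0.3 32.8]
```

Converted, 22 mm / 800 = 0.0275, 15.1 mm / 800 = 0.0189.

Request:
send_rows(
  rows="0 0 0 0.002 0 0.003 -1;0 0 0 0.0048 0 0.0068 -1;0 0 0 0.0074 0 0.0106 -1;0 0 0 0.0098 0 0.0146 -1;0 0 0 0.0119 0 0.0189 -1;0 0 0 0.0139 0 0.0231 -1;0 0 0 0.0156 0 0.0275 -1;0 0 0 0.0156 0 0.0275 -1",
)

```text
time: 29.78
eef_pos: [0.5419, -0.2793, 0.2094]
tcp_rot: [0.596, 0.743, 0.19, -0.236]
contact_force: [-0.1, -0.4, 6.6]
opening: -0.001
finger_force: 3.0
```

```bash
python3 st.py -1 55 .6 .7 .75 .8 .85 .9 .95 1.0 
```

```text
F tool [ 3.55 -0.2  -5.58] theta,r,x [0.6  0.08 0.  ]
0.6 [ 0.  -0.2  0.  -0.5 -0.   0.6]
0.7 [ 0.  -0.2  0.   1.8 -0.   7.7]
0.75 [ 0.  -0.2  0.   2.6 -0.  11.4]
0.8 [ 0.  -0.2  0.   3.3 -0.  15. ]
0.85 [ 0.  -0.2  0.   3.8 -0.  18.8]
0.9 [ 0.  -0.2  0.   4.1 -0.  22.5]
0.95 [ 0.  -0.2  0.   4.2 -0.1 26.2]
1.0 [ 0.  -0.2  0.   4.2 -0.1 30. ]
```

Request:
send_rows(
  rows="0 0 0 0.001 0 0.005 -1;0 0 0 0.0023 0 0.0096 -1;0 0 0 0.0033 0 0.0143 -1;0 0 0 0.0033 0 0.0143 -1",
)

```text
time: 30.28
eef_pos: [0.5401, -0.2708, 0.2015]
tcp_rot: [0.596, 0.743, 0.19, -0.236]
contact_force: [0.8, 0.0, 7.5]
opening: -0.006
finger_force: 3.0
```

Converted, 3.7 mm / 800 = 0.0046, 1.8 mm / 800 = 0.0023.

Request:
send_rows(
  rows="0 0 0 0.0005 0 0.0023 -1;0 0 0 0.0009 0 0.0046 -1;0 0 0 0.0009 0 0.0046 -1",
)

```text
time: 30.65
eef_pos: [0.5396, -0.2683, 0.199]
tcp_rot: [0.596, 0.743, 0.19, -0.236]
contact_force: [-0.3, -0.5, 7.9]
opening: -0.003
finger_force: 3.1
```

Converted, 3.7 mm / 800 = 0.0046, 1.8 mm / 800 = 0.0023.

Request:
send_rows(
  rows="0 0 0 0.0004 0 0.0023 -1;0 0 0 0.0006 0 0.0046 -1;0 0 0 0.0006 0 0.0046 -1",
)

```text
time: 31.02
eef_pos: [0.539, -0.2658, 0.1963]
tcp_rot: [0.596, 0.743, 0.19, -0.236]
contact_force: [-0.4, 1.0, 7.8]
opening: -0.002
finger_force: 3.1
```

```bash
python3 st.py -1 55 .85 .9 .95 1.0 1.05 1.1 1.15
```

```text
F tool [ 5.4  -0.2  -5.78] theta,r,x [0.85 0.07 0.  ]
0.85 [ 0.1 -0.2  0.   0.1 -0.1  0.2]
0.9 [ 0.1 -0.2  0.   0.4 -0.2  3.9]
0.95 [ 0.1 -0.2  0.   0.6 -0.2  7.7]
1.0 [ 0.1 -0.2  0.   0.5 -0.2 11.4]
1.05 [ 0.1 -0.2  0.   0.2 -0.2 15.1]
1.1 [ 0.1 -0.2  0.  -0.2 -0.2 18.9]
1.15 [ 0.1 -0.2  0.  -0.9 -0.2 22.6]
```

Converted, 3.9 mm / 800 = 0.0049, 2 mm / 800 = 0.0025.

Request:
send_rows(
  rows="0 0 0 0.0003 0 0.0025 -1;0 0 0 0.0004 0 0.0049 -1;0 0 0 0.0004 0 0.0049 -1",
)

```text
time: 31.4
eef_pos: [0.5385, -0.2634, 0.1933]
tcp_rot: [0.596, 0.743, 0.19, -0.236]
contact_force: [0.2, -0.2, 8.2]
opening: -0.003
finger_force: 3.1
```

Converted, 3.7 mm / 800 = 0.0046, 1.9 mm / 800 = 0.0024.

Request:
send_rows(
  rows="0 0 0 0.0001 0 0.0024 -1;0 0 0 0.0001 0 0.0046 -1;0 0 0 0.0001 0 0.0046 -1",
)

```text
time: 31.78
eef_pos: [0.538, -0.2613, 0.1904]
tcp_rot: [0.596, 0.743, 0.19, -0.236]
contact_force: [0.2, -0.1, 7.7]
opening: 0.003
finger_force: 3.1
```

Converted, 2.5 mm / 800 = 0.0031, 1.5 mm / 800 = 0.0019.

Request:
send_rows(
  rows="0 0 0 0 0 0.0019 -1;0 0 0 0 0 0.0031 -1;0 0 0 0 0 0.0031 -1",
)

```text
time: 32.15
eef_pos: [0.5377, -0.2598, 0.1885]
tcp_rot: [0.596, 0.743, 0.19, -0.236]
contact_force: [-0.7, 0.4, 8.4]
opening: 0.003
finger_force: 3.1
```

```bash
python3 st.py -1 55 1.0 1.05 1.1 1.15 1.2
```

```text
F tool [ 5.27 -0.55 -6.57] theta,r,x [0.98 0.08 0.  ]
1.0 [ 0.1 -0.2  0.  -0.  -0.2  1.4]
1.05 [ 0.1 -0.2  0.  -0.3 -0.2  5.2]
1.1 [ 0.1 -0.2  0.  -0.7 -0.2  8.9]
1.15 [ 0.1 -0.2  0.  -1.3 -0.2 12.6]
1.2 [ 0.1 -0.2  0.  -2.2 -0.2 16.3]
```

Converted, 3 mm / 800 = 0.0038, 1.5 mm / 800 = 0.0019.

Request:
send_rows(
  rows="0 0 0 0 0 0.0019 -1;0 0 0 -0.0001 0 0.0038 -1;0 0 0 -0.0001 0 0.0038 -1",
)

```text
time: 32.52
eef_pos: [0.5374, -0.2583, 0.1858]
tcp_rot: [0.596, 0.743, 0.19, -0.236]
contact_force: [0.5, -0.3, 8.3]
opening: 0.002
finger_force: 3.1
```

Converted, 3 mm / 800 = 0.0038, 1.5 mm / 800 = 0.0019.

Request:
send_rows(
  rows="0 0 0 -0.0003 0 0.0019 -1;0 0 0 -0.0005 0 0.0038 -1;0 0 0 -0.0005 0 0.0038 -1",
)

```text
time: 32.9
eef_pos: [0.5371, -0.2569, 0.1831]
tcp_rot: [0.596, 0.743, 0.19, -0.236]
contact_force: [0.7, 0.9, 7.8]
opening: -0.003
finger_force: 3.1
```

Converted, 2.5 mm / 800 = 0.0031, 1.5 mm / 800 = 0.0019.

Request:
send_rows(
  rows="0 0 0 -0.0003 0 0.0019 -1;0 0 0 -0.0005 0 0.0031 -1;0 0 0 -0.0005 0 0.0031 -1",
)

```text
time: 33.28
eef_pos: [0.5369, -0.2559, 0.1808]
tcp_rot: [0.597, 0.743, 0.19, -0.235]
contact_force: [0.5, -0.5, 8.0]
opening: -0.002
finger_force: 3.1
```

```bash
python3 st.py -1 55 1.1 1.15 1.2 1.25
```

```text
F tool [ 4.15  0.44 -6.91] theta,r,x [1.1  0.07 0.  ]
1.1 [ 0.1 -0.2  0.   0.4 -0.2  0.3]
1.15 [ 0.1 -0.2  0.  -0.2 -0.2  4. ]
1.2 [ 0.1 -0.2  0.  -1.1 -0.2  7.7]
1.25 [ 0.1 -0.2  0.  -2.1 -0.2 11.3]
```

Converted, 4 mm / 800 = 0.005, 2 mm / 800 = 0.0025.

Request:
send_rows(
  rows="0 0 0 -0.0001 0 0.0025 -1;0 0 0 -0.0003 0 0.005 -1;0 0 0 -0.0003 0 0.005 -1",
)

```text
time: 33.65
eef_pos: [0.5364, -0.2537, 0.1772]
tcp_rot: [0.597, 0.743, 0.19, -0.236]
contact_force: [-0.3, -0.4, 7.3]
opening: 0.001
finger_force: 2.9
```

Converted, 3.7 mm / 800 = 0.0046, 1.8 mm / 800 = 0.0023.

Request:
send_rows(
  rows="0 0 0 -0.0005 0 0.0023 -1;0 0 0 -0.0011 0 0.0046 -1;0 0 0 -0.0011 0 0.0046 -1",
)

```text
time: 34.02
eef_pos: [0.5361, -0.2524, 0.1735]
tcp_rot: [0.597, 0.743, 0.19, -0.235]
contact_force: [-0.3, 0.4, 6.3]
opening: -0.0
finger_force: 2.7
```

Converted, 2.5 mm / 800 = 0.0031, 1.8 mm / 800 = 0.0023.

Request:
send_rows(
  rows="0 0 0 -0.0006 0 0.0023 -1;0 0 0 -0.0009 0 0.0031 -1;0 0 0 -0.0009 0 0.0031 -1",
)

```text
time: 34.4
eef_pos: [0.5359, -0.2515, 0.1708]
tcp_rot: [0.597, 0.743, 0.19, -0.235]
contact_force: [0.9, -0.1, 6.2]
opening: 0.002
finger_force: 2.4
```

```bash
python3 st.py -1 55 1.25 1.3 1.35 1.4 1.45
```

```text
F tool [ 3.29  0.86 -5.24] theta,r,x [1.24 0.07 0.  ]
1.25 [ 0.1 -0.2  0.   0.  -0.1  0.5]
1.3 [ 0.1 -0.2  0.  -1.1 -0.1  4.1]
1.35 [ 0.1 -0.2  0.  -2.5 -0.1  7.6]
1.4 [ 0.1 -0.2  0.  -4.  -0.2 11. ]
1.45 [ 0.1 -0.2  0.  -5.7 -0.2 14.4]
```

Converted, 2.5 mm / 800 = 0.0031, 1.8 mm / 800 = 0.0023.

Request:
send_rows(
  rows="0 0 0 -0.0006 0 0.0023 -1;0 0 0 -0.0009 0 0.0031 -1;0 0 0 -0.0009 0 0.0031 -1",
)

```text
time: 34.78
eef_pos: [0.5356, -0.2507, 0.1679]
tcp_rot: [0.597, 0.743, 0.19, -0.235]
contact_force: [2.1, -0.4, 5.0]
opening: -0.001
finger_force: 2.1
```

Converted, 1.6 mm / 800 = 0.002, -0.5 mm / 800 = -0.0006.

Request:
send_rows(
  rows="0 0 0 -0.0006 0 0.002 -1;0 0 0 -0.0006 0 0.002 -1;0 0 0 -0.0006 0 0.002 -1",
)

```text
time: 35.15
eef_pos: [0.5351, -0.2505, 0.1655]
tcp_rot: [0.597, 0.743, 0.189, -0.235]
contact_force: [1.7, -0.0, 3.3]
opening: -0.001
finger_force: 1.5
```

Converted, 1.3 mm / 800 = 0.0016, -0.5 mm / 800 = -0.0006.

Request:
send_rows(
  rows="0 0 0 -0.0006 0 0.0016 -1;0 0 0 -0.0006 0 0.0016 -1;0 0 0 -0.0006 0 0.0016 -1",
)

```text
time: 35.52
eef_pos: [0.5347, -0.2502, 0.164]
tcp_rot: [0.597, 0.743, 0.189, -0.236]
contact_force: [2.4, -0.2, 2.5]
opening: 0.002
finger_force: 1.1
```

```bash
python3 st.py -1 55 1.35 1.4 1.45
```

```text
F tool [ 0.8   2.34 -2.45] theta,r,x [ 1.34  0.07 -0.  ]
1.35 [-0.  -0.2 -0.   0.2  0.6  1.1]
1.4 [-0.  -0.2 -0.  -1.3  0.7  4.5]
1.45 [-0.  -0.2 -0.  -3.   0.7  7.9]
```

Converted, 1 mm / 800 = 0.0013, -0.3 mm / 800 = -0.0004.

Request:
send_rows(
  rows="0 0 0 -0.0004 0.0004 0.0013 -1;0 0 0 -0.0004 0.0004 0.0013 -1;0 0 0 -0.0004 0.0004 0.0013 -1",
)

```text
time: 35.9
eef_pos: [0.5348, -0.2498, 0.163]
tcp_rot: [0.597, 0.743, 0.189, -0.236]
contact_force: [0.1, -1.0, 0.6]
opening: 0.002
finger_force: 0.8
```

Converted, 0.8 mm / 800 = 0.001, -0.3 mm / 800 = -0.0004.

Request:
send_rows(
  rows="0 0 0 -0.0004 0 0.001 -1;0 0 0 -0.0004 0 0.001 -1;0 0 0 -0.0004 0 0.001 -1",
)

```text
time: 36.28
eef_pos: [0.5348, -0.2495, 0.1623]
tcp_rot: [0.597, 0.743, 0.189, -0.236]
contact_force: [-0.3, -1.0, 1.2]
opening: -0.003
finger_force: 0.6
```

Converted, 0.7 mm / 800 = 0.0009, -0.3 mm / 800 = -0.0004.

Request:
send_rows(
  rows="0 0 0 -0.0004 0 0.0009 -1;0 0 0 -0.0004 0 0.0009 -1;0 0 0 -0.0004 0 0.0009 -1",
)

```text
time: 36.65
eef_pos: [0.535, -0.2491, 0.1616]
tcp_rot: [0.597, 0.743, 0.189, -0.236]
contact_force: [0.6, -1.2, 0.3]
opening: 0.002
finger_force: 0.2
```

Converted, 0.7 mm / 800 = 0.0009, -0.3 mm / 800 = -0.0004.

Request:
send_rows(
  rows="0 0 0 -0.0004 0 0.0009 -1;0 0 0 -0.0004 0 0.0009 -1;0 0 0 -0.0004 0 0.0009 -1",
)

```text
time: 37.02
eef_pos: [0.535, -0.2491, 0.1609]
tcp_rot: [0.597, 0.743, 0.189, -0.236]
contact_force: [-0.4, 0.5, -0.4]
opening: -0.001
finger_force: 0.0
```

Converted, 0.5 mm / 800 = 0.0006, -0.2 mm / 800 = -0.0003.

Request:
send_rows(
  rows="0 0 0 -0.0003 0 0.0006 -1;0 0 0 -0.0003 0 0.0006 -1",
)

```text
time: 37.28
eef_pos: [0.5349, -0.249, 0.1604]
tcp_rot: [0.597, 0.743, 0.189, -0.236]
contact_force: [-0.2, -0.1, 0.1]
opening: -0.003
finger_force: 0.0
```

Snapped: zero force with a further push. Retreat and verify.

Converted, -150 mm / 800 = -0.1875, -100 mm / 800 = -0.125.

Request:
send_rows(
  rows="0 0 0 0 0 -0.0025 -1;0 0 0 0 0 -0.0075 -1;0 0 0 0 0 -0.025 -1;0 0 0 0 0 -0.0625 -1;0 0 0 0 0 -0.125 -1;0 0 0 0 0 -0.1875 -1;0 0 0 0 0 -0.1875 -1;0 0 0 0 0 -0.1875 -1",
)

```text
time: 38.28
eef_pos: [0.5536, -0.3336, 0.2831]
tcp_rot: [0.597, 0.743, 0.189, -0.236]
contact_force: [0.3, -0.4, -0.6]
opening: -0.0
finger_force: 0.0
```

```bash
python3 - <<'E'
from cl import *
s=ctrl.get_state(); print(s["time"],s["eef_pos"],s["contact_force"])
for nm in ("scene","top"):
    W=ctrl.read_camera(nm)
    c=W["color"].astype(int); m=(c[...,0]>70)&(c[...,0]>2.5*c[...,1])&(c[...,2]<60)&(c[...,1]<60)
    b0=[proj(W,C+sd*uy*(.137-.075*np.sin(t))+uz*(.123+.075*np.cos(t))) for sd in (1,-1) for t in (0,1.4)]; print(nm,"L up,L down,R up,R down",b0)
    n,l,st,ce=cv2.connectedComponentsWithStats(m.astype(np.uint8))
    for i in range(1,n):
        if st[i,4]>15 and min(np.hypot(*(ce[i]-b)) for b in b0)<25: print(st[i],ce[i])
    for t in ("cup_a","ramekins"):
        for d in ctrl.look_for(W,t)[:2]: print(t,d["p"],towld(W,d["position"]))
E
```

```text
38.275 [ 0.55 -0.33  0.28] [ 0.27 -0.35 -0.55]
scene L up,L down,R up,R down [array([317.48, 184.07]), array([295.2 , 197.26]), array([238.44, 160.93]), array([259.6 , 186.16])]
[252 183  15  10  31] [258.87 188.03]
[290 196  12   7  31] [295.71 199.29]
cup_a 0.79 [ 0.73 -0.    0.04]
cup_a 0.59 [ 0.72 -0.35  0.04]
ramekins 0.79 [0.74 0.31 0.05]
top L up,L down,R up,R down [array([368.56, 294.91]), array([395.03, 287.26]), array([481.91, 270.37]), array([444.54, 276.54])]
[441 265   7  25  56] [444.11 277.46]
[392 275   6  23  53] [394.28 285.91]
cup_a 0.82 [ 0.72 -0.34  0.02]
cup_a 0.62 [0.73 0.01 0.03]
ramekins 0.69 [0.73 0.31 0.05]
```

Both bars are in the folded-down position in both cameras, the bystanders haven't moved, and the gripper is clear.

```bash
python3 -c "
from h import *
print(ctrl.sign_off())"
```

```text
the job is handed in; nothing more can be done
None
```

The lid is seated on the pan and both clamps are snapped down and holding, the cups and ramekins are where they stood, and the job was handed in at about 38 s of the 72 s allowed.

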